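# Shut the standards case and snap its padlock

## Task

Put the resistance standards away: shut the lid of the aluminium case on the bench, swing the open shackle of the brass padlock on its front round over the eye on the lid, and press it down through the eye into the lock until the hidden pawl clicks and the shackle stays down by itself, then let go. Press it home firmly but never force it: stop as soon as it bottoms (about 1 kg of push clicks it, 3 kg is too much). Leave the other things on the bench where they are.

Things in the scene. Friction and masses are not known exactly. Their poses are not given: they have to be found in the camera images.
- case: Aluminium transit case, 220 mm deep (own x), 300 wide (own y), rim 98 mm above the bench, black foam and three grey standards inside; fixed in place. Origin: centre of its underside. Own -x is its front (towards the robot, turned up to 0.25 rad), own +y its left. The padlock stands in a steel shroud on the front, its wide side along the case's y.
- lid (a joint): Opening angle of the lid, rad: 0 shut, about 0.55 to 1.0 at the start, hinged along the far rim (axis along the case's y). A friction hinge: the lid stays where it is left; some 1 to 6 N down near its front edge shuts it.
- lid_hinge (a point): Middle of the lid's hinge line, on the far rim at the lid's underside, 98 mm above the bench. The lid is a flat plate 10 mm thick above this line, 304 mm wide, reaching 222 mm forward of it; shut, its top is 108 mm above the bench.
- lid_front (a point): Point on the top face of the lid, at its front edge, 80 mm to the left (case +y) of the middle, clear of the lock: a good place near which to push the lid down.
- eye (a point): The eye: centre of the 12 mm hole, at the top face of the 4 mm thick steel tab (31 by 22 mm) that sticks out of the lid's front edge. With the lid shut it lies right above the lock's bore, its top 104 mm above the bench (7 mm above the lock's top).
- lock_heel (a point): Axis of the shackle's heel leg (the captive leg, the pivot of the swing), at the flat top of the brass lock body (55 wide, 28 thick, 46 high; top 97 mm above the bench).
- lock_bore (a point): Mouth of the open bore for the shackle's toe, 11 mm wide, in the lock's top, 34 mm to the case's right (-y) of lock_heel. From heel to bore is the direction of the shackle at swing 0.
- swing (a joint): Swing of the shackle about the vertical heel leg, rad: 0 with the toe over the bore; positive is clockwise seen from above, toe swung out to the front (away from the case). 0.8 to 1.4 at the start, runs from -0.35 to 2.0 with no stop at 0; light friction holds it. The toe finds eye and bore within about 0.04 rad of 0.
- shackle (a joint): How far the shackle is pushed down, m: 0 when up, as at the start. A spring lifts it again with 3 to 5 N unless latched. Toe reaches the eye at 0.003, the bore at 0.010. The pawl catches somewhere between 0.018 and 0.030, different each time, unseen: the push climbs to 8 to 12 N, drops at the click, and 1.5 mm deeper it bottoms hard (some 15 N per mm).
- bow (a point): Top of the shackle's bow, on the bar's centreline: 17 mm from the heel axis towards the toe; about 158 mm above the bench when up. The shackle is a steel U of 9 mm round bar, legs 34 mm apart; pinch the bow from above across the bar, fingers closing square to the U's plane, or push it from above.
- toe: Free leg (toe) of the shackle, 9 mm thick; origin at its rounded tip, 34 mm from the heel axis; when up it hangs 10 mm above the lock's top, 3 mm above the shut eye's tab.
- multimeter: Bystander: yellow hand-held multimeter, 185 by 88 by 40 mm, lying. Origin under its centre.
- screwdriver: Bystander: screwdriver with a green handle, 190 mm long, lying. Origin under it.
- solder_reel: Bystander: blue plastic reel, 60 mm across, 44 mm high, standing on its flange. Origin under its centre.
- adapter: Bystander: small steel coaxial T-adapter, 34 by 22 by 15 mm. Origin under its centre.
- mug: Bystander: blue mug, 82 mm across, 95 mm high. Origin under its centre.
- parts_tray: Bystander: open grey plastic tray in four parts, 140 by 200 by 35 mm. Origin under its centre.
- spare_padlock: Bystander: small closed brass padlock lying flat, body 46 by 40 by 20 mm. Origin under the body. Not the one to lock.

How it is judged:
By the outcome, as a careful person would: the job done as asked, in the order asked, and still so for the second after the job is handed in, with the robot touching nothing.
It also fails if it takes over 58 s, if anything falls off the work surface, if the arm or the gripper's body presses on something with over 40 N, if the wrist force passes 120 N, or if a joint passes its speed limit or range.

## Robot

A 7-joint arm with a two-finger parallel gripper is mounted at the origin on the work surface. World frame = base frame: x ahead of the robot, y to its left, z up, the work surface at z = 0. Lengths are in m, angles in rad, forces in N, time in s.
With the tool pointing down it reaches from about 0.425 to 0.825 m from the base axis. Payload 3.6 kg.
Tool frame: the origin (TCP) lies midway between the tips of the shut fingers; the grasp point (between the pads) lies 19 mm behind it; z points along the fingers, y is the line along which they close (so a half turn about z gives the same grasp; the last joint's range is limited). The gripper opens to 85 mm and grips with 20 to 120 N. Pads are 22 mm wide; open, the fingers measure 114 mm over their backs; the gripper's body (76 mm by 85 mm) begins 54 mm behind the grasp point. The pads swing forward as they close: fully open they stand 13 mm farther back than shut.
Start: joints at [1.214, 0.615, -0.013, 1.423, 0.008, 1.103, -0.04], TCP at [0.211, -0.615, 0.231] pointing down, gripper open.
Joint ranges: [-3.12, 3.12], [-0.3, 2.06], [-1.34, 1.32], [0.26, 2.42], [-1.36, 4.5], [0.01, 1.98], [-2.84, 2.84]. Speed limits (rad/s): [2.79, 2.79, 3.14, 3.14, 3.14, 3.14, 3.14].

## Interface

Orientations are given as a unit quaternion [w, x, y, z].
In Python, from workcell import monitor, imaging, ticket gives the robot as it stands. The module is installed in compiled form; this text tells all that it offers.
- The arm moves only by the shell command python3 -m creep 'ROWS' [FORCE]. ROWS is text: rows parted by semicolons, each of 5 numbers parted by spaces: the shift along the tool's x, y, z in cm, then the turn about the tool's z in rad, then the closure, from 0 (fully open) to 1 (shut). A call has exactly 5 rows; each row shifts and turns the commanded pose from where the row before left it, along the tool's axes as they then stand; what a row does not reach is not made up. A row lasts 1/12 s, in which the tool goes at most 41.7 mm and 7.16 degrees, less where a joint would pass 70% of its speed; a pose out of reach is approached as far as the arm can. A call is refused whole if a number of a shift passes 4.17 or a number of a turn 0.125, either way. A call with a gripper value outside its range is refused whole. The fingers move at their own pace and stop on an object; FORCE is the grip in N (left out, the last holds). Time passes only in rows, so rows that do not move let the fingers close, or fill a call up. It gives the time, the measured TCP pose, the force, the opening and the grip force at its end, in the units of the state.
- monitor.sense(): the state, without advancing time (a new reading comes with each control period).
- imaging.get_image(name): name is "scene" or "top" or "wrist"; returns the picture (420x560x3 uint8, red, green, blue); there is no depth.
- imaging.camera_info(name): a dict with "intrinsics" (3x3 intrinsics, pixels), "T" (4x4, takes a point from camera to world coordinates). Camera axes: x right, y up, looking along -z (the intrinsics and any distortion apply to the point x, -y, -z); pixel columns grow to the right and rows downward; lengths in m; the calibration is good to about 2 mm. A picture is of the moment at which its call begins: read the wrist's pose just before it. camera_info takes no time and is no camera call; for the wrist camera it gives the pose at the moment of the call.
- ticket.finish_job(): hands the job in; it is judged then, once.
The state is a dict: "t": time; "q": joint angles; "qd": joint speeds; "tau": joint torques, N m; "tcp_pos": TCP position; "tcp_rot": TCP orientation; "ft_force": force on the tool from outside, world axes, zero at the start; "ft_torque": the same for the moment, N m; "opening": finger opening in m; "grasp_force": force on a finger pad.
Only numpy, scipy, OpenCV 4.12 (cv2) and the standard library are available. Lean on these libraries where they do the work, as an engineer would, in place of code of your own. Each camera call takes 0.05 s, during which the arm holds its last target. There are 200 camera calls.

## Working session

There is one attempt and no reset: what is moved stays moved. The work goes in short steps, Python scripts to look and compute and a shell command to move; the robot and the scene stay as the last step left them, time stands still between calls to the robot, and variables do not carry over. Pictures are saved under pics/ and viewed, at most 10 in all, crops included, and the job is handed in when it is done.

```bash
mkdir -p pics
python3 - <<'E'
from workcell import monitor, imaging
import cv2,numpy as np
s=monitor.sense(); print(s['t'],s['tcp_pos'],s['tcp_rot'],s['opening'])
for n in("scene","top"):
    cv2.imwrite(f"pics/{n}0.png",imaging.get_image(n)[:,:,::-1])
for n in("scene","top","wrist"):
    i=imaging.camera_info(n);print(n,{k:(np.round(v,3).tolist() if k in("intrinsics","T") else v) for k,v in i.items()})
E
```

```text
0.0 [ 0.21024867 -0.61422023  0.23012726] [-1.28888508e-03  9.86428212e-01  1.64187891e-01 -2.41854732e-04] 0.0853969688580486
scene {'intrinsics': [[493.469, 0.0, 278.083], [0.0, 493.469, 208.482], [0.0, 0.0, 1.0]], 'T': [[0.922, -0.322, 0.216, 0.893], [0.387, 0.77, -0.507, -0.853], [-0.003, 0.551, 0.834, 1.479], [0.0, 0.0, 0.0, 1.0]]}
top {'intrinsics': [[502.697, 0.0, 282.575], [0.0, 502.697, 208.654], [0.0, 0.0, 1.0]], 'T': [[0.013, 0.991, -0.135, 0.369], [-1.0, 0.013, -0.0, -0.007], [0.002, 0.135, 0.991, 1.41], [0.0, 0.0, 0.0, 1.0]]}
wrist {'intrinsics': [[314.153, 0.0, 276.053], [0.0, 314.153, 212.198], [0.0, 0.0, 1.0]], 'T': [[0.323, 0.9, 0.294, 0.285], [-0.946, 0.308, 0.098, -0.59], [-0.002, -0.31, 0.951, 0.373], [0.0, 0.0, 0.0, 1.0]]}
```

View pics/scene0.png

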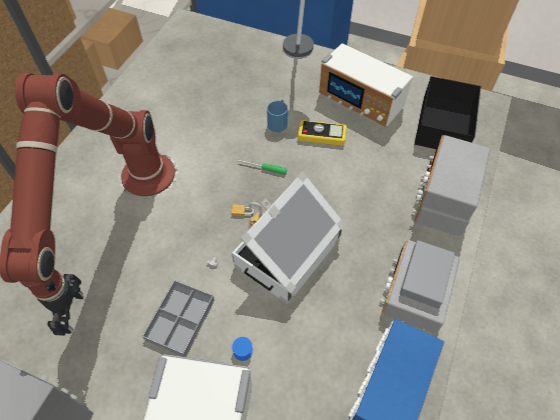

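View pics/top0.png

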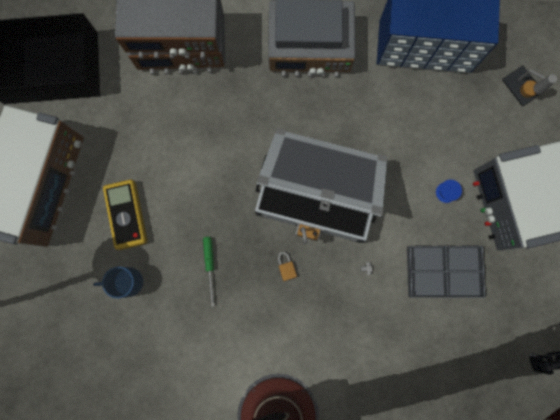

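The scene view shows the case at about (290,240) with the padlock on its front at (255,216), and the spare padlock at (240,211). In the top view the case is at (320,185), its padlock at (307,233), the spare at (287,268). I'll enlarge both.

Run:
```python
import cv2,numpy as np
a=cv2.imread("pics/top0.png")[125:255,245:395]; b=cv2.imread("pics/scene0.png")[170:300,225:350]
a=cv2.resize(a,None,fx=4,fy=4,interpolation=3)[:, :]
cv2.imwrite("pics/tc.png",a)
cv2.imwrite("pics/sc.png",cv2.resize(b,None,fx=4.5,fy=4.5,interpolation=3))
```

```text
(no output)
```

View pics/tc.png

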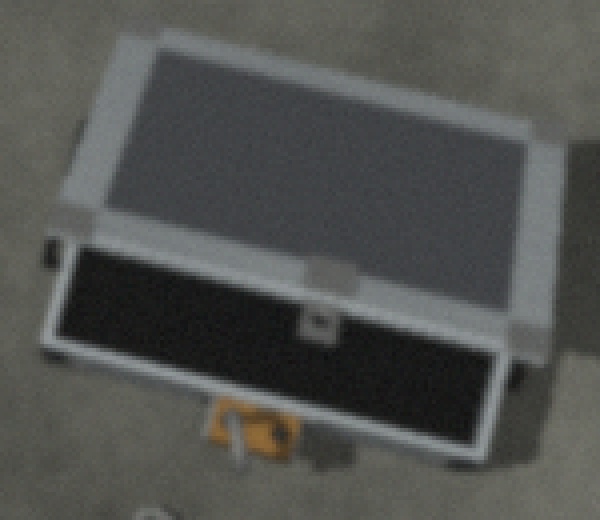

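View pics/sc.png

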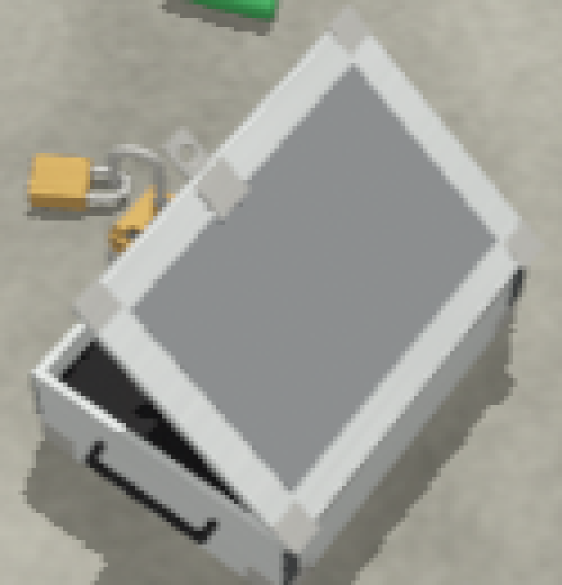

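The top crop shows rim front corners (42,348) and (487,462), lid front corners (55,228) and (548,363), the eye (320,320), the bore (280,433), the heel about (228,412) and the toe about (240,462). The scene crop shows lid corners (345,10), (75,303), (290,545) and (540,240), a rim corner (32,372), and the eye (185,150). Next I fit the case pose.

```bash
cat > h.py <<'E'
import numpy as np
from workcell import imaging
def proj(n,P,info=None):
    i=info or imaging.camera_info(n); T=np.array(i["T"]);K=np.array(i["intrinsics"])
    p=(np.atleast_2d(P)-T[:3,3])@T[:3,:3]; p=p*[1,-1,-1]; u=p@K.T
    return u[:,:2]/u[:,2:]
def ray(n,px,z,info=None):
    i=info or imaging.camera_info(n); T=np.array(i["T"]);K=np.array(i["intrinsics"])
    d=np.linalg.solve(K,[px[0],px[1],1])*[1,-1,-1]; d=T[:3,:3]@d
    return T[:3,3]+d*(z-T[2,3])/d[2]
def case2w(p,c):
    c=np.atleast_2d(c); a=p[2]; R=np.array([[np.cos(a),-np.sin(a),0],[np.sin(a),np.cos(a),0],[0,0,1]])
    return c@R.T+[p[0],p[1],0]
def lid(th,f,y,h): # f forward of hinge, h above underside
    return [.11-f*np.cos(th)+h*np.sin(th)*1.0, y, .098+f*np.sin(th)+h*np.cos(th)]
E
python3 - <<'E'
from h import *
from scipy.optimize import least_squares
t=lambda a:np.array(a)/4+[245,125]
s=lambda a:np.array(a)/4.5+[225,170]
I={n:imaging.camera_info(n) for n in("top","scene")}
def items(p):
    th,e,ey=p[3:6]
    return [("top",t([42,348]),[-.11,.15,.098]),("top",t([487,462]),[-.11,-.15,.098]),
    ("top",t([55,230]),lid(th,.222,.152,.01)),("top",t([548,363]),lid(th,.222,-.152,.01)),
    ("top",t([118,35]),lid(th,0,.152,.01)),("top",t([567,145]),lid(th,0,-.152,.01)),
    ("scene",s([345,8]),lid(th,.222,.152,.01)),("scene",s([75,303]),lid(th,.222,-.152,.01)),
    ("scene",s([290,547]),lid(th,0,-.152,.01)),("scene",s([542,240]),lid(th,0,.152,.01)),
    ("scene",s([32,372]),[-.11,-.15,.098]),
    ("top",t([320,320]),lid(th,.222+e,ey,.006)),("scene",s([187,151]),lid(th,.222+e,ey,.006))]
def f(p,full=False):
    r=np.array([proj(n,case2w(p,c),I[n])[0]-u for n,u,c in items(p)])
    return r if full else r.ravel()
r=least_squares(f,[.45,0,-.2,.8,.015,0],loss="soft_l1"); p=r.x
print(p.round(4)); print(f(p,True).round(1).tolist())
b=ray("top",t([281,433]),.097); h=ray("top",t([226,412]),.097);print("bore,heel ray",b,h,np.linalg.norm(b-h))
inv=lambda w:(case2w([0,0,-p[2]],np.array(w)-[p[0],p[1],0])[0])
print("case coords",inv(b),inv(h))
print("toe in case @z .107",inv(ray("top",t([240,462]),.13)))
E
```

```text
[ 0.608  -0.1058 -0.2417  0.6767  0.0132 -0.0156]
[[-0.6, 0.3], [-0.9, 0.5], [-2.2, -0.1], [0.3, -1.0], [1.4, -3.2], [-0.1, -2.7], [0.1, -0.2], [-0.7, 1.5], [-0.6, 0.3], [-2.0, -0.7], [-0.7, 0.2], [-0.5, 0.1], [-0.4, 0.6]]
bore,heel ray [ 0.48391626 -0.09301953  0.097     ] [ 0.49725295 -0.05690241  0.097     ] 0.03850083612611941
case coords [-0.12349379 -0.0172943   0.097     ] [-0.11918935  0.02096515  0.097     ]
toe in case @z .107 [-0.15136376  0.00489162  0.13      ]
```

```bash
cat >> h.py <<'E'
from workcell import monitor
from scipy.spatial.transform import Rotation as Ro
P=[.608,-.1058,-.2417]; 
def go(w,head=None):
    s=monitor.sense(); q=np.array(s["tcp_rot"]); R=Ro.from_quat(q[[1,2,3,0]]).as_matrix()
    d=R.T@(np.array(w)-s["tcp_pos"])*100; hd=np.arctan2(R[1,0],R[0,0])
    print("t",round(s["t"],2),"pos",s["tcp_pos"].round(4),"head",round(hd,3),"target",np.round(w,4),"tool cm",d.round(2),"turn",None if head is None else round(hd-head,3),"F",s["ft_force"].round(1),"zax",R[:,2].round(3))
E
python3 - <<'E'
from h import *
w=case2w(P,lid(.677,.2,.08,.01))[0]; go([.210,-.614,.36]); go(w+[0,0,.07]);
E
python3 -m creep '0 0 -3.3 0 1; 0 0 -3.3 0 1; 0 0 -3.3 0 1; 0 0 -3.3 0 1; 0 0 0 0 1' 60
```

```text
t 0.1 pos [ 0.2103 -0.6143  0.2302] head 0.33 target [ 0.21  -0.614  0.36 ] tool cm [ -0.02  -0.07 -12.98] turn None F [-0.1  0.2 -0.1] zax [-0.001  0.002 -1.   ]
t 0.1 pos [ 0.2103 -0.6143  0.2302] head 0.33 target [ 0.5887 -0.0186  0.3011] tool cm [ 55.09 -44.12  -6.98] turn None F [-0.1  0.2 -0.1] zax [-0.001  0.002 -1.   ]
t: 0.52
tcp_pos: [0.2114, -0.6175, 0.3711]
tcp_rot: [0.007, 0.986, 0.164, 0.001]
ft_force: [0.3, -0.2, 1.4]
opening: 0.0253
grasp_force: 0.0
```

```bash
R='2.75 -2.2 0 0 1; 2.75 -2.2 0 0 1; 2.75 -2.2 0 0 1; 2.75 -2.2 0 0 1; 2.75 -2.2 0 0 1' >/dev/null
python3 -m creep '2.75 -2.2 0 0 1; 2.75 -2.2 0 0 1; 2.75 -2.2 0 0 1; 2.75 -2.2 0 0 1; 2.75 -2.2 0 0 1' >/dev/null
python3 -m creep '2.75 -2.2 0 0 1; 2.75 -2.2 0 0 1; 2.75 -2.2 0 0 1; 2.75 -2.2 0 0 1; 2.75 -2.2 0 0 1' >/dev/null
python3 -m creep '2.75 -2.2 0 0 1; 2.75 -2.2 0 0 1; 2.75 -2.2 0 0 1; 2.75 -2.2 0 0 1; 2.75 -2.2 0 0 1' >/dev/null
python3 -m creep '2.75 -2.2 0 0 1; 2.75 -2.2 0 0 1; 2.75 -2.2 0 0 1; 2.75 -2.2 0 0 1; 0 0 0 0 1'
python3 - <<'E'
from h import *
for a in (.677,.5,.35,.2,.1,0): go(case2w(P,lid(a,.2,.08,.01))[0])
E
```

```text
t: 2.18
tcp_pos: [0.5717, -0.0405, 0.362]
tcp_rot: [-0.004, 0.985, 0.171, 0.001]
ft_force: [1.1, 1.5, 0.1]
opening: -0.0
grasp_force: 0.0
t 2.18 pos [ 0.5717 -0.0405  0.362 ] head 0.343 target [ 0.5887 -0.0186  0.2311] tool cm [ 2.29 -1.39 13.11] turn None F [1.1 1.5 0.1] zax [ 0.     0.008 -1.   ]
t 2.18 pos [ 0.5717 -0.0405  0.362 ] head 0.343 target [ 0.5682 -0.0136  0.2027] tool cm [ 0.53 -2.54 15.95] turn None F [1.1 1.5 0.1] zax [ 0.     0.008 -1.   ]
t 2.18 pos [ 0.5717 -0.0405  0.362 ] head 0.343 target [ 0.5549 -0.0103  0.176 ] tool cm [-0.63 -3.28 18.62] turn None F [1.1 1.5 0.1] zax [ 0.     0.008 -1.   ]
t 2.18 pos [ 0.5717 -0.0405  0.362 ] head 0.343 target [ 0.5456 -0.008   0.1475] tool cm [-1.43 -3.78 21.47] turn None F [1.1 1.5 0.1] zax [ 0.     0.008 -1.   ]
t 2.18 pos [ 0.5717 -0.0405  0.362 ] head 0.343 target [ 0.5417 -0.0071  0.1279] tool cm [-1.77 -3.99 23.43] turn None F [1.1 1.5 0.1] zax [ 0.     0.008 -1.   ]
t 2.18 pos [ 0.5717 -0.0405  0.362 ] head 0.343 target [ 0.5398 -0.0066  0.108 ] tool cm [-1.94 -4.09 25.42] turn None F [1.1 1.5 0.1] zax [ 0.     0.008 -1.   ]
```

```bash
python3 -m creep '0.6 -0.35 3 0 1; 0.6 -0.35 3 0 1; 0.55 -0.35 3 0 1; 0.55 -0.35 2.6 0 1; 0 0 0.6 0 1'
python3 -m creep '0 0 0.5 0 1; -0.6 -0.35 0.9 0 1; -0.6 -0.4 1 0 1; -0.56 -0.4 0.94 0 1; -0.38 -0.25 0.9 0 1'
python3 -m creep '-0.38 -0.25 0.9 0 1; -0.4 -0.25 0.9 0 1; -0.27 -0.17 0.95 0 1; -0.27 -0.17 0.95 0 1; -0.27 -0.16 0.95 0 1'
python3 -c "
from h import *
for a in (.2,.1,0): go(case2w(P,lid(a,.2,.08,.01))[0])"
```

```text
t: 2.6
tcp_pos: [0.5843, -0.0282, 0.2365]
tcp_rot: [-0.001, 0.986, 0.165, -0.004]
ft_force: [-0.3, 0.6, 3.3]
opening: -0.0002
grasp_force: 1.4
t: 3.02
tcp_pos: [0.5642, -0.0239, 0.2014]
tcp_rot: [0.001, 0.987, 0.164, 0.004]
ft_force: [1.4, 0.8, 2.5]
opening: -0.0001
grasp_force: 1.5
t: 3.43
tcp_pos: [0.5453, -0.0192, 0.1545]
tcp_rot: [0.0, 0.986, 0.164, 0.003]
ft_force: [-0.0, 0.3, 1.8]
opening: 0.0
grasp_force: 1.3
t 3.43 pos [ 0.5453 -0.0192  0.1545] head 0.329 target [ 0.5456 -0.008   0.1475] tool cm [ 0.38 -1.05  0.7 ] turn None F [-0.   0.3  1.8] zax [ 0.006  0.    -1.   ]
t 3.43 pos [ 0.5453 -0.0192  0.1545] head 0.329 target [ 0.5417 -0.0071  0.1279] tool cm [ 0.03 -1.27  2.66] turn None F [-0.   0.3  1.8] zax [ 0.006  0.    -1.   ]
t 3.43 pos [ 0.5453 -0.0192  0.1545] head 0.329 target [ 0.5398 -0.0066  0.108 ] tool cm [-0.15 -1.38  4.65] turn None F [-0.   0.3  1.8] zax [ 0.006  0.    -1.   ]
```

```bash
python3 -m creep '0 -0.1 0.8 0 1; 0 -0.1 0.8 0 1; 0 0 0.8 0 1; 0 0 0.7 0 1; 0 0 0.6 0 1'
python3 -m creep '0 0 0.5 0 1; 0 0 0.3 0 1; 0 0 0.2 0 1; 0 0 0 0 1; 0 0 0 0 1'
python3 -c "
from h import *
for a in (.1,0): go(case2w(P,lid(a,.2,.08,.01))[0])"
```

```text
t: 3.85
tcp_pos: [0.5426, -0.0171, 0.1147]
tcp_rot: [-0.0, 0.986, 0.164, -0.001]
ft_force: [-1.8, 0.0, 3.0]
opening: 0.0001
grasp_force: 1.3
t: 4.27
tcp_pos: [0.5425, -0.017, 0.1078]
tcp_rot: [0.0, 0.986, 0.164, -0.0]
ft_force: [-7.5, 1.4, 20.3]
opening: -0.0003
grasp_force: 9.7
t 4.27 pos [ 0.5425 -0.017   0.1078] head 0.33 target [ 0.5417 -0.0071  0.1279] tool cm [ 0.25 -0.97 -2.01] turn None F [-7.5  1.4 20.3] zax [-0.    -0.001 -1.   ]
t 4.27 pos [ 0.5425 -0.017   0.1078] head 0.33 target [ 0.5398 -0.0066  0.108 ] tool cm [ 0.08 -1.08 -0.02] turn None F [-7.5  1.4 20.3] zax [-0.    -0.001 -1.   ]
```

```bash
python3 -m creep '0 0 -2 0 1; 0 0 -3.5 0 1; 0 0 -3.5 0 0; 0 0 -3.5 0 0; 0 0 -3.5 0 0'
python3 -c "
from h import *
s=1.1;a=P[2]-np.pi/2-s
h=case2w(P,[-.125,.017,.158])[0]; b=h+.017*np.array([np.cos(a),np.sin(a),0])
print(h);go(b+[0,0,.12],1.33-s)"
```

```text
t: 4.68
tcp_pos: [0.5436, -0.0172, 0.267]
tcp_rot: [0.0, 0.986, 0.164, 0.001]
ft_force: [1.0, 0.6, 0.2]
opening: 0.0361
grasp_force: 0.0
[ 0.49070245 -0.05937495  0.158     ]
t 4.68 pos [ 0.5436 -0.0172  0.267 ] head 0.33 target [ 0.4741 -0.0632  0.278 ] tool cm [-8.07  2.11 -1.12] turn 0.1 F [1.  0.6 0.2] zax [ 0.002  0.    -1.   ]
```

```bash
python3 -m creep '-2 0.5 -0.3 0.05 0; -2 0.5 -0.3 0.05 0; -2 0.5 -0.3 0 0; -2 0.5 -0.2 0 0; 0 0 0 0 0'
python3 -m creep '0 0 0 0 0; 0 0 0 0 0; 0 0 0 0 0; 0 0 0 0 0; 0 0 0 0 0'
python3 - <<'E'
from h import *
import cv2,json
s=monitor.sense(); i=imaging.camera_info("wrist"); im=imaging.get_image("wrist"); go(s["tcp_pos"])
json.dump({k:np.array(i[k]).tolist() for k in("T","intrinsics")},open("w1.json","w"))
cv2.imwrite("pics/w1.png",im[:,:,::-1])
for z in(.158,.097):print(proj("wrist",case2w(P,[[-.125,.017,z],[-.125,-.017,z],[-.112,.152,.108],[-.112,-.152,.108]]),i).round(0).tolist())
E
```

```text
t: 5.1
tcp_pos: [0.4688, -0.0602, 0.2767]
tcp_rot: [0.001, 0.994, 0.113, -0.0]
ft_force: [-0.6, -1.8, -0.5]
opening: 0.0853
grasp_force: 0.0
t: 5.52
tcp_pos: [0.4718, -0.0569, 0.2761]
tcp_rot: [-0.0, 0.993, 0.115, 0.0]
ft_force: [0.7, -0.3, -1.2]
opening: 0.0853
grasp_force: 0.0
t 5.57 pos [ 0.4716 -0.057   0.2762] head 0.231 target [ 0.4718 -0.0569  0.2761] tool cm [ 0.02 -0.01  0.  ] turn None F [-0.5  0.  -0.5] zax [-0.  0. -1.]
[[283.0, 185.0], [318.0, 203.0], [159.0, 96.0], [428.0, 235.0]]
[[282.0, 172.0], [310.0, 186.0], [159.0, 96.0], [428.0, 235.0]]
```

View pics/w1.png

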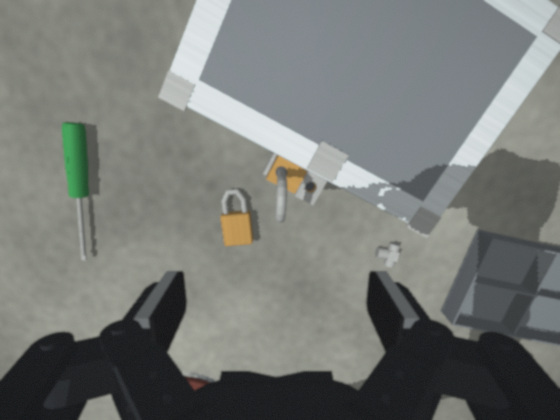

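The wrist view shows the lid shut with corners near (163,95) and (428,232). The shackle bow runs from (281,172) to (280,218), and the eye is at (311,187). I'll zoom in.

Run:
```python
import cv2
cv2.imwrite("pics/w1c.png",cv2.resize(cv2.imread("pics/w1.png")[145:230,250:340],None,fx=7,fy=7,interpolation=3))
```

```text
(no output)
```

View pics/w1c.png

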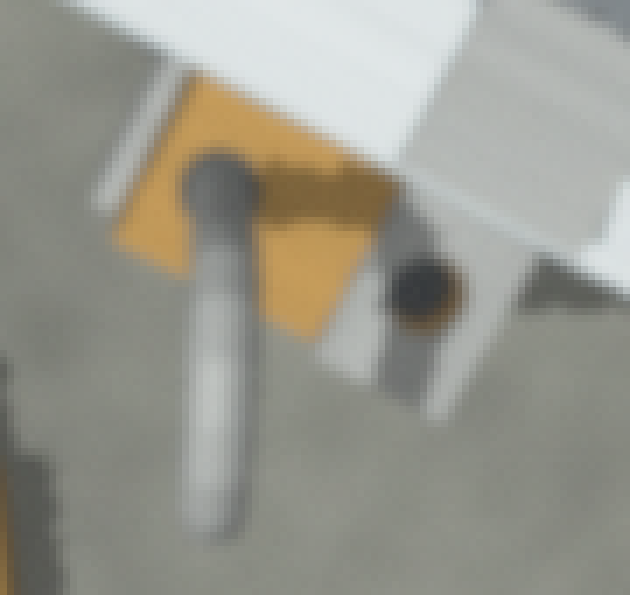

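Run:
```python
from h import *
import json
i=json.load(open("w1.json"))
e=ray("wrist",[310.7,186.4],.104,i); h=ray("wrist",[281,171.7],.097,i)
print("eye",e,"model",case2w(P,[-.125,-.017,.104])[0],"heel",h,"model",case2w(P,[-.125,.017,.097])[0],np.linalg.norm((e-h)[:2]))
print("dir e-h",np.arctan2(*(e-h)[[1,0]]),"model",P[2]-np.pi/2)
H=case2w(P,[-.125,.017,0])[0]
for s in np.arange(.9,1.5,.1):
    a=P[2]-np.pi/2-s;u=np.array([np.cos(a),np.sin(a),0])
    L=[H+u*.017*(1-np.cos(t))+[0,0,.141+.017*np.sin(t)] for t in np.radians([0,45,90,135,180])]+[H+u*.034+[0,0,.107]]
    print(round(s,2),((proj("wrist",L,i)-[250,145])*7).round(0).tolist())
```

```text
eye [ 0.48416474 -0.09152337  0.104     ] model [ 0.48256443 -0.09238666  0.104     ] heel [ 0.49075983 -0.0587152   0.097     ] model [ 0.49070245 -0.05937495  0.097     ] 0.03346447097004671
dir e-h -1.769172288451081 model -1.8124963267948966
0.9 [[227.0, 252.0], [237.0, 312.0], [256.0, 414.0], [272.0, 492.0], [276.0, 498.0], [267.0, 424.0]]
1.0 [[227.0, 252.0], [233.0, 313.0], [242.0, 416.0], [250.0, 495.0], [251.0, 501.0], [244.0, 427.0]]
1.1 [[227.0, 252.0], [229.0, 313.0], [229.0, 417.0], [227.0, 496.0], [225.0, 503.0], [221.0, 428.0]]
1.2 [[227.0, 252.0], [225.0, 313.0], [215.0, 416.0], [204.0, 495.0], [200.0, 501.0], [198.0, 427.0]]
1.3 [[227.0, 252.0], [221.0, 312.0], [201.0, 414.0], [182.0, 492.0], [175.0, 498.0], [175.0, 424.0]]
1.4 [[227.0, 252.0], [217.0, 311.0], [188.0, 411.0], [160.0, 486.0], [150.0, 492.0], [153.0, 418.0]]
```

```bash
python3 -c "
from h import *
go([.4741,-.0624,.148],.20)"
```

```text
t 5.57 pos [ 0.4716 -0.057   0.2762] head 0.231 target [ 0.4741 -0.0624  0.148 ] tool cm [ 0.12  0.59 12.82] turn 0.031 F [-0.5  0.  -0.5] zax [-0.  0. -1.]
```

```bash
python3 -m creep '0.12 0.59 0 0.03 0.5; 0 0 2.5 0 0.5; 0 0 2.5 0 0.5; 0 0 2 0 0.5; 0 0 0 0 0.5' 30
python3 -m creep '0 0 1.5 0 0.5; 0 0 1.5 0 0.5; 0 0 1.4 0 0.5; 0 0 1.4 0 0.5; 0 0 0 0 0.5'
python3 -c "
from h import *
go([.4741,-.0624,.148],.20)"
```

```text
t: 5.98
tcp_pos: [0.4712, -0.0632, 0.203]
tcp_rot: [-0.001, 0.995, 0.099, -0.004]
ft_force: [-0.0, 0.1, -0.2]
opening: 0.0426
grasp_force: 0.0
t: 6.4
tcp_pos: [0.473, -0.0631, 0.1473]
tcp_rot: [-0.0, 0.995, 0.099, -0.002]
ft_force: [0.5, 0.1, 0.5]
opening: 0.0426
grasp_force: 0.0
t 6.4 pos [ 0.473  -0.0631  0.1473] head 0.199 target [ 0.4741 -0.0624  0.148 ] tool cm [ 0.12 -0.05 -0.07] turn -0.001 F [0.5 0.1 0.5] zax [-0.003  0.    -1.   ]
```

```bash
python3 -m creep '0.1 -0.05 0 0 0.7; 0 0 0 0 0.8; 0 0 0 0 0.9; 0 0 0 0 1; 0 0 0 0 1' 30
python3 -m creep '0 0 0 0 1; 0 0 0 0 1; 0 0 0 0 1; 0 0 0 0 1; 0 0 0 0 1'
```

```text
t: 6.82
tcp_pos: [0.4753, -0.0612, 0.1495]
tcp_rot: [-0.0, 0.995, 0.1, 0.001]
ft_force: [-0.6, 3.3, 3.5]
opening: 0.0078
grasp_force: 30.2
t: 7.23
tcp_pos: [0.4752, -0.0615, 0.1486]
tcp_rot: [-0.0, 0.995, 0.1, 0.001]
ft_force: [0.4, 4.3, 3.7]
opening: 0.0074
grasp_force: 30.2
```

```bash
python3 -m creep '0.01 0.17 0 -0.1 1; 0.01 0.17 0 -0.1 1; 0.01 0.17 0 -0.1 1; 0 0 0 0 1; 0 0 0 0 1'
python3 -m creep '0.01 0.17 0 -0.1 1; 0.01 0.17 0 -0.1 1; 0.01 0.17 0 -0.1 1; 0.01 0.17 0 -0.1 1; 0 0 0 0 1'
python3 -c "
from h import *
H=np.array([.4908,-.0590]);hd=.9;u=np.array([np.cos(hd),np.sin(hd)])
go([*(H-.017*u),.149],.9)"
```

```text
t: 7.65
tcp_pos: [0.477, -0.0661, 0.1485]
tcp_rot: [-0.001, 0.969, 0.248, 0.001]
ft_force: [0.9, 4.6, 2.9]
opening: 0.0082
grasp_force: 30.3
t: 8.07
tcp_pos: [0.4813, -0.0711, 0.1484]
tcp_rot: [-0.001, 0.9, 0.436, 0.001]
ft_force: [0.5, 5.0, 2.2]
opening: 0.0073
grasp_force: 30.3
t 8.07 pos [ 0.4813 -0.0711  0.1484] head 0.903 target [ 0.4802 -0.0723  0.149 ] tool cm [-0.16 -0.   -0.06] turn 0.003 F [0.5 5.  2.2] zax [ 0.001  0.002 -1.   ]
```

```bash
python3 -m creep '0.01 0.17 0 -0.11 1; 0.01 0.17 0 -0.11 1; 0.01 0.17 0 -0.11 1; 0.01 0.16 0 -0.1 1; 0 0 0 0 1'
python3 -m creep '0 0 0 0 1; 0 0 0 0 1; 0 0 0 0 1; 0 0 0 0 1; 0 0 0 0 1'
python3 - <<'E'
from h import *
import cv2
H=np.array([.4908,-.0590]);hd=1.335;u=np.array([np.cos(hd),np.sin(hd)])
go([*(H-.017*u),.149],hd)
a=imaging.get_image("wrist")[:,:,::-1]; b=imaging.get_image("top")[:,:,::-1];c=imaging.get_image("scene")[:,:,::-1]
f=lambda i,y,x,h,w:cv2.resize(i[y:y+h,x:x+w],(390,300),interpolation=3)
px=proj("top",case2w(P,[-.125,0,.13]))[0].astype(int);py=proj("scene",case2w(P,[-.125,0,.13]))[0].astype(int);print(px,py)
m=np.hstack([f(a,130,190,150,195),f(c,py[1]-30,py[0]-39,60,78)]);cv2.imwrite("pics/m.png",m)
E
```

```text
t: 8.48
tcp_pos: [0.4875, -0.0739, 0.1484]
tcp_rot: [-0.001, 0.786, 0.618, 0.001]
ft_force: [1.0, 4.7, 3.5]
opening: 0.0075
grasp_force: 30.1
t: 8.9
tcp_pos: [0.4874, -0.0739, 0.1485]
tcp_rot: [-0.0, 0.787, 0.617, 0.001]
ft_force: [0.8, 5.1, 3.1]
opening: 0.0076
grasp_force: 30.1
t 8.9 pos [ 0.4874 -0.0739  0.1485] head 1.33 target [ 0.4868 -0.0755  0.149 ] tool cm [-0.17 -0.02 -0.05] turn -0.005 F [0.8 5.1 3.1] zax [ 0.002  0.002 -1.   ]
[309 230] [256 213]
```

View pics/m.png

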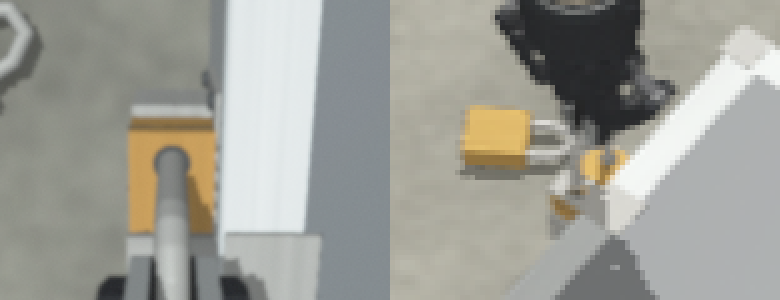

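The left half shows the bow bar lined up with the lock body and parallel to the lid edge, with the fingers on the bow. Now I press in small steps.

```bash
python3 -m creep '0 0 0.1 0 1; 0 0 0.1 0 1; 0 0 0.1 0 1; 0 0 0.1 0 1; 0 0 0.1 0 1' 60
python3 -m creep '0 0 0.1 0 1; 0 0 0.1 0 1; 0 0 0 0 1; 0 0 0 0 1; 0 0 0 0 1'
```

```text
t: 9.47
tcp_pos: [0.4875, -0.0738, 0.1435]
tcp_rot: [-0.0, 0.787, 0.617, 0.001]
ft_force: [-0.0, 5.2, 3.7]
opening: 0.0067
grasp_force: 60.6
t: 9.88
tcp_pos: [0.4874, -0.0739, 0.1416]
tcp_rot: [-0.0, 0.787, 0.617, 0.001]
ft_force: [1.0, 5.3, 3.3]
opening: 0.0068
grasp_force: 60.8
```

```bash
python3 -m creep '0 0 0.1 0 1; 0 0 0.1 0 1; 0 0 0.1 0 1; 0 0 0.1 0 1; 0 0 0.1 0 1'
python3 -m creep '0 0 0.1 0 1; 0 0 0.1 0 1; 0 0 0.1 0 1; 0 0 0 0 1; 0 0 0 0 1'
```

```text
t: 10.3
tcp_pos: [0.4874, -0.0738, 0.1366]
tcp_rot: [-0.0, 0.787, 0.617, 0.001]
ft_force: [0.4, 4.3, 3.9]
opening: 0.0062
grasp_force: 60.8
t: 10.72
tcp_pos: [0.4874, -0.0738, 0.1339]
tcp_rot: [-0.0, 0.787, 0.617, 0.001]
ft_force: [-0.2, 4.6, 6.5]
opening: 0.0067
grasp_force: 61.2
```

```bash
python3 -m creep '0 0 0.05 0 1; 0 0 0.05 0 1; 0 0 0.05 0 1; 0 0 0.05 0 1; 0 0 0 0 1' | egrep 'pos|force'
python3 -m creep '0 0 0.05 0 1; 0 0 0.05 0 1; 0 0 0 0 1; 0 0 0 0 1; 0 0 0 0 1'| egrep 'pos|force'
python3 -m creep '0 0 0.05 0 1; 0 0 0.05 0 1; 0 0 0 0 1; 0 0 0 0 1; 0 0 0 0 1'| egrep 'pos|force'
```

```text
tcp_pos: [0.4875, -0.0737, 0.1324]
ft_force: [-0.8, 3.7, 9.3]
grasp_force: 61.6
tcp_pos: [0.4875, -0.0738, 0.1314]
ft_force: [-1.1, 5.3, 9.8]
grasp_force: 61.6
tcp_pos: [0.4876, -0.0737, 0.1306]
ft_force: [-1.5, 4.6, 10.8]
grasp_force: 61.7
```

```bash
python3 -m creep '0 0 0.05 0 1; 0 0 0.05 0 1; 0 0 0 0 1; 0 0 0 0 1; 0 0 0 0 1'| egrep 'pos|force'
```

```text
tcp_pos: [0.4874, -0.0738, 0.1288]
ft_force: [-0.4, 5.4, 4.8]
grasp_force: 60.9
```

The force dropped from 10.8 N to 4.8 N at about 19 mm, which is the click. I'll go on gently until it just bottoms.

```bash
python3 -m creep '0 0 0.03 0 1; 0 0 0.02 0 1; 0 0 0 0 1; 0 0 0 0 1; 0 0 0 0 1'| egrep 'pos|force'
python3 -m creep '0 0 0.03 0 1; 0 0 0 0 1; 0 0 0 0 1; 0 0 0 0 1; 0 0 0 0 1'| egrep 'pos|force'
```

```text
tcp_pos: [0.4875, -0.0738, 0.1285]
ft_force: [-0.2, 6.2, 6.4]
grasp_force: 61.1
tcp_pos: [0.4875, -0.0738, 0.1283]
ft_force: [-0.5, 5.1, 6.5]
grasp_force: 61.1
```

```bash
python3 -m creep '0 0 0.03 0 1; 0 0 0 0 1; 0 0 0 0 1; 0 0 0 0 1; 0 0 0 0 1'| egrep 'pos|force'
python3 -m creep '0 0 0.03 0 1; 0 0 0 0 1; 0 0 0 0 1; 0 0 0 0 1; 0 0 0 0 1'| egrep 'pos|force'
```

```text
tcp_pos: [0.4875, -0.0738, 0.128]
ft_force: [-1.2, 5.0, 7.5]
grasp_force: 61.1
tcp_pos: [0.4875, -0.0738, 0.1275]
ft_force: [0.4, 6.1, 5.6]
grasp_force: 61.0
```

```bash
python3 -m creep '0 0 0.03 0 1; 0 0 0 0 1; 0 0 0 0 1; 0 0 0 0 1; 0 0 0 0 1'| egrep 'pos|force'
python3 -m creep '0 0 0.03 0 1; 0 0 0 0 1; 0 0 0 0 1; 0 0 0 0 1; 0 0 0 0 1'| egrep 'pos|force'
```

```text
tcp_pos: [0.4875, -0.0738, 0.1272]
ft_force: [-0.5, 3.5, 5.5]
grasp_force: 61.1
tcp_pos: [0.4875, -0.0738, 0.1271]
ft_force: [-0.7, 4.0, 7.2]
grasp_force: 61.1
```

```bash
python3 -m creep '0 0 0.03 0 1; 0 0 0 0 1; 0 0 0 0 1; 0 0 0 0 1; 0 0 0 0 1'| egrep 'pos|force'
python3 -m creep '0 0 0.03 0 1; 0 0 0 0 1; 0 0 0 0 1; 0 0 0 0 1; 0 0 0 0 1'| egrep 'pos|force'
```

```text
tcp_pos: [0.4875, -0.0738, 0.1267]
ft_force: [-0.5, 4.7, 6.9]
grasp_force: 61.1
tcp_pos: [0.4875, -0.0738, 0.126]
ft_force: [0.9, 5.3, 3.9]
grasp_force: 60.8
```

```bash
python3 -m creep '0 0 0.05 0 1; 0 0 0 0 1; 0 0 0 0 1; 0 0 0 0 1; 0 0 0 0 1'| egrep 'pos|force|open'
python3 -m creep '0 0 0.05 0 1; 0 0 0 0 1; 0 0 0 0 1; 0 0 0 0 1; 0 0 0 0 1'| egrep 'pos|force|open'
```

```text
tcp_pos: [0.4875, -0.0738, 0.1257]
ft_force: [0.1, 4.8, 4.8]
opening: 0.0064
grasp_force: 60.9
tcp_pos: [0.4875, -0.0738, 0.1252]
ft_force: [0.1, 5.0, 6.2]
opening: 0.0066
grasp_force: 60.9
```

```bash
python3 -m creep '0 0 0.05 0 1; 0 0 0 0 1; 0 0 0.05 0 1; 0 0 0 0 1; 0 0 0 0 1'| egrep 'pos|ft_force'
python3 -m creep '0 0 0.05 0 1; 0 0 0 0 1; 0 0 0 0 1; 0 0 0 0 1; 0 0 0 0 1'| egrep 'pos|ft_force'
```

```text
tcp_pos: [0.4875, -0.0738, 0.1243]
ft_force: [-0.3, 4.8, 5.8]
tcp_pos: [0.4875, -0.0737, 0.124]
ft_force: [-1.4, 5.4, 7.7]
```

```bash
python3 -m creep '0 0 0.05 0 1; 0 0 0 0 1; 0 0 0 0 1; 0 0 0 0 1; 0 0 0 0 1'| egrep 'pos|ft_force'
python3 - <<'E'
from h import *
import cv2
cv2.imwrite("pics/w2.png",cv2.resize(imaging.get_image("wrist")[130:280,190:385,::-1],None,fx=3,fy=3,interpolation=3))
E
```

```text
tcp_pos: [0.4875, -0.0737, 0.1239]
ft_force: [-1.7, 4.9, 9.5]
```

View pics/w2.png

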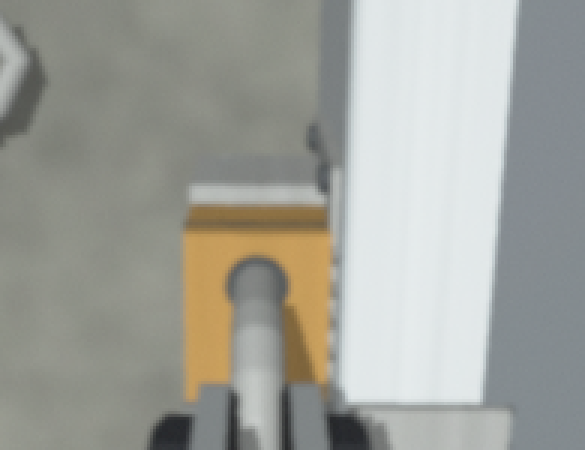

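The wrist view shows the bow still held the same way, with the heel at about (257,285) in the crop and no slip. The depth is about 24.6 mm and the force is rising again, so the earlier drop was not surely the click. I'll keep pressing.

```bash
python3 -m creep '0 0 0.03 0 1; 0 0 0 0 1; 0 0 0 0 1; 0 0 0 0 1; 0 0 0 0 1'| egrep 'pos|ft_force'
python3 -m creep '0 0 0.03 0 1; 0 0 0 0 1; 0 0 0 0 1; 0 0 0 0 1; 0 0 0 0 1'| egrep 'pos|ft_force'
```

```text
tcp_pos: [0.4876, -0.0736, 0.1238]
ft_force: [-1.4, 5.1, 11.5]
tcp_pos: [0.4876, -0.0736, 0.1237]
ft_force: [-2.1, 5.7, 12.9]
```

```bash
python3 -m creep '0 0 0.03 0 1; 0 0 0 0 1; 0 0 0 0 1; 0 0 0 0 1; 0 0 0 0 1'| egrep 'pos|ft_force'
python3 -m creep '0 0 0.03 0 1; 0 0 0 0 1; 0 0 0 0 1; 0 0 0 0 1; 0 0 0 0 1'| egrep 'pos|ft_force'
```

```text
tcp_pos: [0.4877, -0.0735, 0.1236]
ft_force: [-2.8, 5.2, 15.1]
tcp_pos: [0.4877, -0.0735, 0.1235]
ft_force: [-3.1, 5.0, 15.5]
```

```bash
python3 -m creep '0 0 -0.1 0 1; 0 0 -0.1 0 1; 0 0 0 0 1; 0 0 0 0 1; 0 0 0 0 1'| egrep 'pos|ft_force'
python3 -m creep '0 0 -0.05 0 1; 0 0 -0.05 0 1; 0 0 0 0 1; 0 0 0 0 1; 0 0 0 0 1'| egrep 'pos|ft_force'
```

```text
tcp_pos: [0.4875, -0.0738, 0.1242]
ft_force: [-0.0, 5.4, 6.0]
tcp_pos: [0.4875, -0.0738, 0.125]
ft_force: [0.8, 5.6, 4.8]
```

```bash
python3 -m creep '0 0 -0.05 0 1; 0 0 -0.05 0 1; 0 0 0 0 1; 0 0 0 0 1; 0 0 0 0 1'| egrep 'pos|ft_force'
python3 -m creep '0 0 -0.05 0 1; 0 0 -0.05 0 1; 0 0 0 0 1; 0 0 0 0 1; 0 0 0 0 1'| egrep 'pos|ft_force'
```

```text
tcp_pos: [0.4875, -0.0738, 0.1259]
ft_force: [-0.3, 4.8, 4.7]
tcp_pos: [0.4873, -0.0739, 0.1263]
ft_force: [0.8, 5.5, 0.8]
```

```bash
python3 -m creep '0 0 -0.05 0 1; 0 0 0 0 1; 0 0 0 0 1; 0 0 0 0 1; 0 0 0 0 1'| egrep 'pos|ft_force'
python3 -m creep '0 0 -0.05 0 1; 0 0 0 0 1; 0 0 0 0 1; 0 0 0 0 1; 0 0 0 0 1'| egrep 'pos|ft_force'
```

```text
tcp_pos: [0.4873, -0.0739, 0.1265]
ft_force: [2.0, 5.0, -1.4]
tcp_pos: [0.4872, -0.0739, 0.1268]
ft_force: [1.4, 5.4, -3.6]
```

Pulling up is resisted (-3.6 N), so the shackle is latched. Let go and withdraw.

```bash
python3 -m creep '0 0 0.1 0 1; 0 0 0 0 0.9; 0 0 0 0 0.7; 0 0 0 0 0.5; 0 0 0 0 0.5'
python3 -m creep '0 0 0 0 0.5; 0 0 0 0 0.5; 0 0 -1 0 0.5; 0 0 -2 0 0.5; 0 0 -3 0 0.5'| egrep 'pos|ft_force'
python3 -m creep '0 0 -3.5 0 0.5; 0 0 -3.5 0 0.5; 0 0 -2 0 0.5; 0 0 0 0 0.5; 0 0 0 0 0.5'| egrep '^t|pos|ft_force'
python3 - <<'E'
from h import *
import cv2
a=imaging.get_image("wrist")[:,:,::-1]; b=imaging.get_image("scene")[:,:,::-1]
cv2.imwrite("pics/f.png",np.hstack([cv2.resize(a[110:260,180:375],(390,300),interpolation=3),cv2.resize(b[95:350,120:385],(390,300))]))
E
```

```text
t: 22.43
tcp_pos: [0.4859, -0.0768, 0.1262]
tcp_rot: [0.0, 0.788, 0.616, -0.001]
ft_force: [-0.2, -0.2, 0.2]
opening: 0.0424
grasp_force: 0.0
tcp_pos: [0.485, -0.0752, 0.1861]
ft_force: [0.7, -0.4, 0.3]
t: 23.27
tcp_pos: [0.4872, -0.0751, 0.2783]
tcp_rot: [0.001, 0.787, 0.617, 0.001]
ft_force: [-0.6, 0.1, -0.1]
```

View pics/f.png

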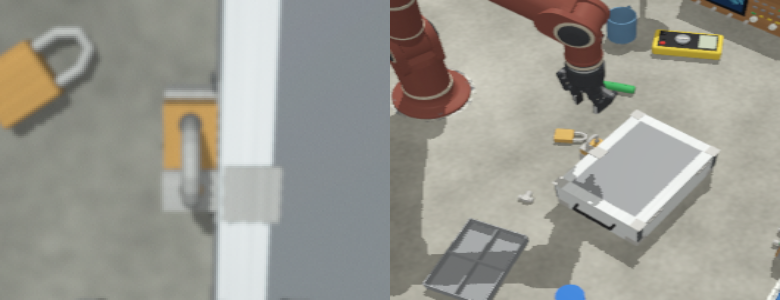

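The shackle lies over the eye, in line with the lock, from (190,120) to (190,207) in the left crop. I'll check its height by projection.

Run:
```python
from h import *
go([.487,-.075,.278])
H=np.array([.4908,-.0590,0]);a=P[2]-np.pi/2;u=np.array([np.cos(a),np.sin(a),0])
for d in(0,.0225):
    L=[H+[0,0,.097]]+[H+u*(.017-.0215*np.cos(t))+[0,0,.141-d+.0215*np.sin(t)] for t in np.radians([90,120,135,150,180])]
    print(d,((proj("wrist",L)-[180,110])*2).round(0).tolist())
```

```text
t 23.37 pos [ 0.4858 -0.0752  0.276 ] head 1.33 target [ 0.487 -0.075  0.278] tool cm [ 0.05  0.11 -0.2 ] turn None F [ 0.5 -0.   0. ] zax [-0.002 -0.    -1.   ]
0 [[195.0, 124.0], [195.0, 193.0], [195.0, 214.0], [195.0, 221.0], [195.0, 225.0], [195.0, 223.0]]
0.0225 [[195.0, 124.0], [195.0, 178.0], [195.0, 199.0], [195.0, 206.0], [195.0, 209.0], [195.0, 208.0]]
```

The end of the bow at 207 matches the pressed-down prediction (209) and not the raised one (225), so the shackle stays down.

```bash
python3 -c "
from workcell import ticket; print(ticket.finish_job())"
```

```text
the job is handed in; nothing more can be done
None
```

The lid is shut and the padlock shackle is through the eye and latched: it resisted an upward pull and stayed down after release, and the peak push I read was about 16 N. The job was handed in at about 23 s; I did not deliberately touch the other items, and they looked in place in the last picture.

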